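Release a soldered board from the hold-down jig

TASK

The circuit board on the soldering jig is finished. Push the hold-down arm up by its red crossbar, past its balance point, so that it stays up by itself against its stop; only then push the blue plate away from the robot until the black carrier with the board has slid all the way out to its end stop. Work by pushing only: do not take the crossbar or the blue plate between the fingers, leave the board lying in its carrier, and do not disturb the spool, the cup and the pliers.

Things in the scene. Friction and masses are not known exactly. Their poses are not given: they have to be found in the camera images.
- jig: Soldering jig, fixed to the table. Its origin lies on the table right below the hinge of the hold-down arm; its z is up, its x points from the red crossbar (arm down) towards the hinge, its y is parallel to the hinge axis and is the direction in which the carrier slides out, roughly away from the robot. Grey base plate 235 x 300 mm, 12 mm thick, from x -162 to +72 and y -95 to +205 mm. Two dark cheeks carry the hinge (x -17 to 17, y -39 to 39, top 112 mm above the table).
- hinge (a point): Centre of the hinge axis, 95 mm above the table; the axis runs along the jig's y. The yellow weight (42 mm diameter, 48 mm long) sits on a tail above it: with the arm down its top is 182 mm above the table; with the arm up the weight lies behind the hinge and the crossbar stands about 300 mm above the table.
- holddown (a joint): Angle of the hold-down arm in rad: 0 = down, level, its foot on the board; grows as the free end goes up and over towards the jig's +x; 1.75 = fully up on its stop, 10 degrees beyond upright. A yellow weight balances it: below about 0.88 rad it falls back down, above about 0.92 rad it swings on to the stop by itself and stays. Lightly damped; lifting it takes about 2 N at the crossbar.
- crossbar (a point): Centre of the red crossbar at the free end of the hold-down arm: a round bar of 13 mm diameter, 100 mm long parallel to the hinge axis, 210 mm from the hinge; with the arm down it is 95 mm above the table, in front of the base plate, with nothing below it. The point turns with the arm: its x points along the arm to the hinge, its y along the bar. The aluminium arm (14 mm wide, 16 mm deep) joins it at its middle.
- carriage (a joint): How far the carrier has slid out along the jig's +y, in m: 0 = under the hold-down arm, 0.125 = at the end stop. Friction about 1.5 N, stays where it is left.
- pushplate (a point): Point on the upright blue push plate at the carrier's -y end, on its mid-plane, 48 mm above the table. The plate is 10 mm thick along the jig's y and 48 mm wide along the jig's x (this point is at the middle of the width) and reaches from 19 to 65 mm above the table. Push its -y face towards the jig's +y. The point has the jig's axes.
- nest (a point): Centre of the carrier's nest floor, 28 mm above the table; axes as the jig's. Black carrier 86 x 116 mm, rims 8 mm high around the board.
- board: Green circuit board 70 x 100 mm, 5 mm thick with parts up to 14 mm high, lying loose in the nest with about 2 mm of play; origin at the centre of its underside.
- spool: Solder spool standing on end, 64 mm diameter, 50 mm high; origin at the centre of its underside. To be left alone.
- cup: Clear plastic cup, 72 mm across the mouth, 85 mm high; origin at the centre of its underside. To be left alone.
- pliers: Pliers with green handles lying flat, about 130 mm long and 70 mm wide over the handles, 16 mm high; origin on the table below the rivet, jaws along their +x. To be left alone.
There are look-alikes about, which are no part of the job. What is shaped like the board but purple is not meant.

How it is judged:
On the way, in this order (a step that is already met when the one before it is completed fails the run):
1. the hold-down arm is up past its balance point, leaning on its stop, the carrier still in place (value of joint holddown above 1.6 rad and value of joint carriage below 0.02 m), for 0.2 s.
2. the carrier is pushed out to its end stop (value of joint carriage above 0.119 m), for 0.2 s.
At the end, for the whole second after the job is handed in: The hold-down arm stays up on its stop by itself (joint above 1.6 rad, still), the carrier is out at its end stop (within 6 mm) and the board lies flat in the nest (within 4 mm in height, 8 mm overall) (value of joint holddown above 1.6 rad and value of joint carriage above 0.119 m and velocity of joint holddown below 0.1 rad/s and velocity of joint carriage below 0.01 m/s and z of board in the frame of nest below 0.004 m and distance between board and nest below 0.008 m and angle between board's own z axis and vertical below 0.08 rad and linear speed of board below 0.02 m/s); the robot touches nothing.
It fails at once if the carrier is pushed out while the hold-down arm is still down (more than 20 mm) (value of joint carriage above 0.02 m and value of joint holddown below 1 rad).
It fails at once if the board is lifted out of its nest (more than 12 mm) (z of board in the frame of nest above 0.012 m).
It fails at once if the crossbar is taken between the fingers (x of the grasp point in the frame of crossbar between -0.008 and 0.008 m and z of the grasp point in the frame of crossbar between -0.008 and 0.008 m and distance between the grasp point and crossbar below 0.055 m).
It fails at once if the push plate is taken between the fingers (y of the grasp point in the frame of pushplate between -0.008 and 0.008 m and distance between the grasp point and pushplate below 0.03 m).
It fails at once if the spool, the cup or the pliers are moved by more than 25 mm or tipped (distance of any of spool, cup, pliers from where it was at the start of the episode above 0.025 m or angle between any of spool, cup's own z axis and vertical above 0.5 rad).
It also fails if it takes over 59 s, if anything falls off the work surface, if the arm or the gripper's body presses on something with over 40 N, if the wrist force passes 120 N, or if a joint passes its speed limit or range.

ROBOT

A 6-joint arm with a two-finger parallel gripper is mounted at the origin on the work surface. World frame = base frame: x ahead of the robot, y to its left, z up, the work surface at z = 0. Lengths are in m, angles in rad, forces in N, time in s.
With the tool pointing down it reaches from about 0.375 to 0.925 m from the base axis. Payload 5.7 kg.
Tool frame: the origin (TCP) lies midway between the tips of the shut fingers; the grasp point (between the pads) lies 19 mm behind it; z points along the fingers, y is the line along which they close (so a half turn about z gives the same grasp; the last joint's range is limited). The gripper opens to 88 mm and grips with 3 to 60 N. Pads are 20 mm wide; open, the fingers measure 115 mm over their backs; the gripper's body (75 mm by 178 mm) begins 61 mm behind the grasp point.
Start: joints at [-1.382, 0.359, 1.51, -0, 1.272, -0.115], TCP at [0.179, -0.572, 0.223] pointing down, gripper open.
Joint ranges: [-2.97, 2.97], [-1.01, 2.36], [0.21, 2.38], [-0.96, 4.11], [0.2, 2.71], [-2.98, 2.98]. Speed limits (rad/s): [2.39, 2.39, 3.14, 3.14, 3.14, 3.14].

INTERFACE

Orientations are given as a unit quaternion [x, y, z, w].
In Python, from bench import move_ptp, servo_line, goto_joints, move_gripper, sleep, inverse_kinematics, capture, PlanningError, close_job, spot_in, silhouettes, current_clock, current_joint_pos, current_qvel, current_joint_torque, current_position, current_orientation, current_force, current_torque, current_finger_gap, current_grip_force gives the robot as it stands. Calls block until the motion is done:
- move_ptp(position, orientation): joint-space move of the TCP to a pose.
- servo_line(position, orientation=None, rate=0.15, contact_N=None): straight line of the TCP; orientation=None keeps the orientation; rate is the mean speed in m/s. With contact_N (N) it stops when the force on the tool has changed by that much, and returns True; else False.
- goto_joints(angles): joint-space move.
- move_gripper(opening): finger opening in m; the grip force is fixed at half the most; returns when the fingers have stopped.
- sleep(seconds).
- inverse_kinematics(position, orientation): joint angles nearest the present ones, or None.
- capture(name): name is "scene" or "side" or "wrist"; returns a dict with "image" (400x640x3 uint8, blue, green, red), "range_z" (400x640 float32, m along the optical axis (not along the pixel's ray), 0 where there is no reading), "intrinsics" (3x3 intrinsics, pixels), "R" (3x3) and "t" (3): a world point X has camera coordinates R X + t. Camera axes: x right, y down, z forward; pixel columns grow to the right and rows downward; lengths in m; the calibration is good to about 2 mm. A picture is of the moment at which its call begins.
A pose or a line that the arm cannot do raises PlanningError and nothing moves.
- close_job(): hands the job in; it is judged then, once.
Trained networks look in the newest picture that a camera, given by its name, has taken for a name from the list of things; names that differ only in an ending like _2 or _b are one class to them, and where a whole thing is asked for, a point or a joint stands for the part that bears it (a point fixed in the world has none). Each returns a list of dicts, best first, with "conf" (0 to 1); they miss things now and then, are a little off and sometimes report something else, mostly with a low value. They report only what shows in the picture. A call takes as long as a camera call. They do not tell look-alikes from the thing itself.
- spot_in(camera, query): "xy" ([column, row] in pixels, amid what is visible of it).
- silhouettes(camera, query): "region" (400x640 bool, what is visible of it) and "xy" ([column, row] in pixels, amid what is visible of it).
Readings, each from a call of its own:
- current_clock(): time.
- current_joint_pos(): joint angles.
- current_qvel(): joint speeds.
- current_joint_torque(): joint torques, N m.
- current_position(): TCP position.
- current_orientation(): TCP orientation.
- current_force(): force on the tool from outside, world axes, zero at the start.
- current_torque(): the same for the moment, N m.
- current_finger_gap(): finger opening in m.
- current_grip_force(): force on a finger pad.
Only numpy, scipy, OpenCV 4.12 (cv2) and the standard library are available. Lean on these libraries where they do the work, as an engineer would, in place of code of your own. Each camera call takes 0.05 s, during which the arm holds its last target. There are 200 camera calls.

## Working session

There is one attempt and no reset: what is moved stays moved. The work goes in short steps, each a Python script; the robot and the scene stay as the last script left them, time stands still between calls to the robot, and variables do not carry over. Pictures are saved under pics/ and viewed, at most 10 in all, crops included, and the job is handed in when it is done.

```bash
mkdir -p pics; ls; cat > h.py <<'E'
import numpy as np, cv2
from bench import *
def world(c,uv,z=None):
    K,R,t=c["intrinsics"],c["R"],c["t"]
    uv=np.atleast_2d(uv); r=np.linalg.inv(K)@np.c_[uv,np.ones(len(uv))].T
    C=-R.T@t
    if z is not None:
        d=R.T@r; return (C[:,None]+d*((z-C[2])/d[2])).T
    zz=c["range_z"][uv[:,1].astype(int),uv[:,0].astype(int)]
    return (R.T@(r*zz-t[:,None])).T
def pts(c,m):
    m=m&(c["range_z"]>0); v,u=np.nonzero(m); return world(c,np.c_[u,v])
E
python3 - <<'E'
from h import *
for n in("scene","side"):
    c=capture(n); cv2.imwrite(f"pics/{n}0.png",c["image"])
    for q in("jig","crossbar","pushplate","holddown","board","carriage","spool","cup","pliers"):
        for d in silhouettes(n,q)[:3]:
            p=pts(c,d["region"])
            print(n,q,round(d["conf"],2),np.round(d["xy"]),len(p),np.round(np.median(p,0),3) if len(p) else '',np.round(p.min(0),3) if len(p) else '',np.round(p.max(0),3) if len(p) else '')
E
```

```text
pics
scene jig 0.59 [374. 233.] 12786 [ 0.637 -0.042  0.012] [ 0.463 -0.141 -0.004] [0.788 0.255 0.183]
scene crossbar 0.93 [349. 189.] 1747 [ 0.577 -0.038  0.103] [ 0.465 -0.078 -0.002] [0.644 0.277 0.183]
scene pushplate 0.64 [370. 190.] 546 [0.594 0.077 0.035] [0.512 0.    0.011] [0.64  0.122 0.067]
scene holddown 0.92 [345. 187.] 1819 [ 0.576 -0.037  0.103] [ 0.459 -0.078 -0.005] [0.644 0.283 0.183]
scene board 0.85 [260. 191.] 1058 [ 0.35  -0.     0.004] [ 0.294 -0.058 -0.004] [0.399 0.065 0.017]
scene board 0.82 [369. 204.] 740 [0.598 0.045 0.032] [ 0.526 -0.046  0.026] [0.631 0.095 0.178]
scene board 0.61 [291. 131.] 744 [0.307 0.217 0.004] [ 0.253  0.17  -0.006] [0.362 0.266 0.017]
scene carriage 0.9 [369. 187.] 637 [0.598 0.077 0.035] [ 0.513 -0.048  0.01 ] [0.64  0.122 0.18 ]
scene spool 0.88 [241. 245.] 1061 [ 0.412 -0.172  0.048] [ 0.373 -0.198 -0.004] [ 0.436 -0.106  0.053]
scene spool 0.35 [368. 205.] 597 [0.6   0.045 0.032] [0.532 0.009 0.028] [0.629 0.089 0.045]
scene cup 0.64 [445. 152.] 1169 [0.707 0.233 0.056] [ 0.672  0.213 -0.004] [0.741 0.387 0.087]
scene pliers
[... 747 characters left out ...]
0.614 0.092 0.046]
side carriage 0.96 [285. 236.] 670 [0.523 0.09  0.034] [ 0.513 -0.012  0.008] [0.614 0.123 0.068]
side carriage 0.61 [292. 198.] 1817 [0.574 0.014 0.102] [ 0.536 -0.208 -0.007] [0.703 0.181 0.184]
side carriage 0.46 [283. 225.] 654 [0.565 0.055 0.032] [0.523 0.014 0.025] [0.614 0.092 0.062]
side spool 0.96 [391. 201.] 743 [ 0.403 -0.154  0.047] [ 0.374 -0.204 -0.003] [ 0.459 -0.131  0.055]
side cup 0.8 [176. 245.] 1330 [0.706 0.25  0.053] [ 0.671  0.172 -0.003] [0.778 0.286 0.087]
side cup 0.63 [282. 206.] 9396 [0.582 0.003 0.012] [ 0.461 -0.219 -0.006] [0.795 0.181 0.184]
side pliers 0.76 [316. 151.] 334 [ 0.68  -0.229  0.011] [ 0.538 -0.277 -0.005] [ 0.741 -0.064  0.177]
```

View pics/scene0.png

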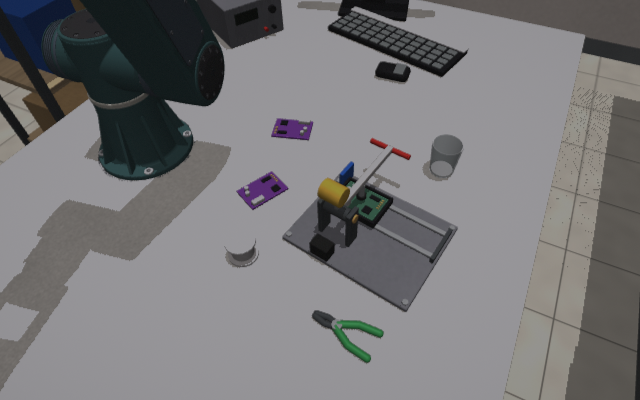

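View pics/side0.png

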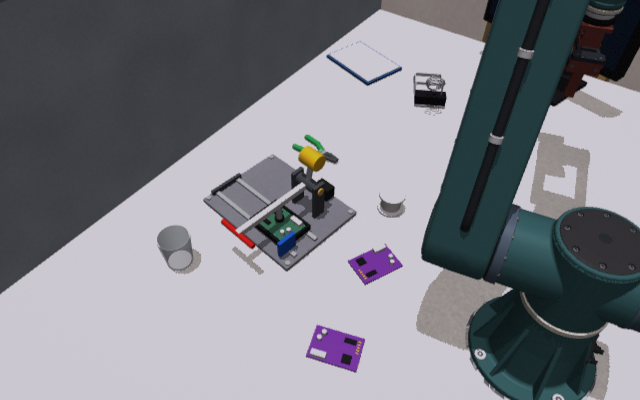

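Both pictures show the jig with its arm down. In the scene view the red crossbar is at (390,149), the blue plate at (346,174) and the green board at (372,204). The two purple boards at (262,190) and (292,129) lie outside the jig and are look-alikes. The cup is at (445,152) near the end of the crossbar. Next I fit the jig pose.

```bash
cat > m.py <<'E'
from h import *
def clouds(n):
    c=capture(n); hsv=cv2.cvtColor(c["image"],cv2.COLOR_BGR2HSV); H,S,V=hsv[...,0].astype(int),hsv[...,1],hsv[...,2]
    v,u=np.nonzero(c["range_z"]>0); P=np.zeros((400,640,3)); P[v,u]=world(c,np.c_[u,v])
    box=(P[...,0]>.42)&(P[...,0]<.9)&(P[...,1]>-.3)&(P[...,1]<.3)&(P[...,2]>.008)
    col=lambda m:P[m&box&(V>60)]
    return c,P,dict(red=col(((H<8)|(H>172))&(S>150)),yellow=col((H>18)&(H<32)&(S>150)),blue=col((H>105)&(H<125)&(S>150)))
E
python3 - <<'E'
from m import *
for n in("scene","side"):
    c,P,d=clouds(n)
    for k,p in d.items():
        if len(p)<5: print(n,k,len(p));continue
        m=np.median(p,0); q=p[np.linalg.norm(p-m,axis=1)<.07]
        r=cv2.minAreaRect(q[:,:2].astype(np.float32))
        print(n,k,len(q),np.round(q.mean(0),4),np.round(q.min(0),3),np.round(q.max(0),3),np.round(cv2.boxPoints(r),4).tolist())
    b=P[(P[...,2]>.008)&(P[...,2]<.016)&(P[...,0]>.42)&(P[...,0]<.85)&(P[...,1]>-.18)&(P[...,1]<.16)]
    r=cv2.minAreaRect(b[:,:2].astype(np.float32)); print(n,"base",len(b),r,np.round(cv2.boxPoints(r),4).tolist())
E
```

```text
scene red 151 [0.5973 0.1636 0.0977] [0.547 0.154 0.092] [0.643 0.174 0.103] [[0.5461000204086304, 0.16539999842643738], [0.6421999931335449, 0.15369999408721924], [0.6434000134468079, 0.163100004196167], [0.5472000241279602, 0.17470000684261322]]
scene yellow 582 [ 0.5659 -0.0625  0.1715] [ 0.538 -0.078  0.143] [ 0.587 -0.04   0.183] [[0.5367000102996826, -0.0723000019788742], [0.5827000141143799, -0.0786999985575676], [0.588100016117096, -0.04010000079870224], [0.5419999957084656, -0.033799998462200165]]
scene blue 67 [0.5218 0.0957 0.0626] [0.515 0.075 0.057] [0.528 0.12  0.067] [[0.5138000249862671, 0.07569999992847443], [0.522599995136261, 0.07450000196695328], [0.5285000205039978, 0.11969999969005585], [0.5196999907493591, 0.120899997651577]]
scene base 8504 ((0.6058142185211182, -0.04339770972728729), (0.32045623660087585, 0.32502004504203796), 81.72696685791016) [[0.4219000041484833, -0.1785999983549118], [0.7436000108718872, -0.22529999911785126], [0.7896999716758728, 0.09179999679327011], [0.46810001134872437, 0.13850000500679016]]
side red 199 [0.5917 0.169  0.0988] [0.546
[... 315 characters left out ...]
0.0689999982714653], [0.5842999815940857, -0.07450000196695328], [0.5888000130653381, -0.034699998795986176], [0.5396000146865845, -0.029200000688433647]]
side blue 284 [0.5197 0.1007 0.0481] [0.512 0.051 0.02 ] [0.547 0.123 0.067] [[0.5067999958992004, 0.05620000138878822], [0.5382999777793884, 0.050700001418590546], [0.550000011920929, 0.11819999665021896], [0.5184000134468079, 0.12370000034570694]]
side base 5234 ((0.6061519384384155, -0.02957361936569214), (0.2942105233669281, 0.33180558681488037), 81.3711166381836) [[0.42010000348091125, -0.1500999927520752], [0.7480999827384949, -0.19990000128746033], [0.7922000288963318, 0.09099999815225601], [0.4641999900341034, 0.14079999923706055]]
```

```bash
cat > plan.py <<'E'
from h import *
from scipy.spatial.transform import Rotation as Rot
Y=np.array([.992,-.127,0]);Y/=np.linalg.norm(Y);Z=np.array([0,0,1.]);X=np.cross(Y,Z)
BAR=np.array([.595,.166,.095]);HIN=BAR+.21*X;PLATE=np.array([.521,.0978,.048])
def quat(d,ty): return Rot.from_matrix(np.c_[np.cross(ty,d),ty,d]).as_quat()
def bar(th): return HIN-.21*np.cos(th)*X+.21*np.sin(th)*Z
def lift(th,tilt,s,gap=0,off=-.03,L=.022):
    d=np.cos(tilt)*X-np.sin(tilt)*Z; n=np.sin(tilt)*X+np.cos(tilt)*Z
    return bar(th)+off*Y+L*d-(.0165+gap)*n, quat(d,s*Y), d
E
python3 - <<'E'
from plan import *
print(current_finger_gap(),HIN)
for deg in(15,30,40,50):
  for s in(1,-1):
    r=[]
    for th in(0,.3,.6,.9,1.1):
        p,q,d=lift(th,np.radians(deg),s); j=inverse_kinematics(p,q); r.append(None if j is None else np.round(j,2).tolist())
    p,q,d=lift(0,np.radians(deg),s,.01); j=inverse_kinematics(p-.1*d,q); print(deg,s,j is not None,r[0],r[2],r[4],[x is not None for x in r])
for s in(1,-1):
  for ty in(X,Y):
    print(s,[None if (j:=inverse_kinematics(PLATE+Y*a+[0,0,-.013],quat(-Z,s*ty))) is None else np.round(j,2).tolist() for a in(-.05,.12)])
E
```

```text
0.08748159151484719 [ 0.56833257 -0.0422999   0.095     ]
15 1 True [0.62, 1.1, 1.19, -0.85, 1.9, 0.95] [0.58, 0.92, 1.28, -0.9, 1.94, 0.86] None [True, True, True, True, False]
15 -1 True [0.62, 1.1, 1.19, -0.85, 1.9, -2.19] [0.58, 0.92, 1.28, -0.9, 1.94, -2.29] None [True, True, True, True, False]
30 1 True [0.59, 0.96, 1.27, -0.72, 1.71, 0.93] [0.55, 0.79, 1.32, -0.76, 1.78, 0.82] [0.46, 0.65, 1.42, -0.82, 1.76, 0.74] [True, True, True, True, True]
30 -1 True [0.59, 0.96, 1.27, -0.72, 1.71, -2.22] [0.55, 0.79, 1.32, -0.76, 1.78, -2.32] [0.46, 0.65, 1.42, -0.82, 1.76, -2.41] [True, True, True, True, True]
40 1 True [0.55, 0.87, 1.33, -0.64, 1.58, 0.89] [0.52, 0.7, 1.36, -0.66, 1.68, 0.78] [0.42, 0.56, 1.44, -0.72, 1.67, 0.68] [True, True, True, True, True]
40 -1 True [0.55, 0.87, 1.33, -0.64, 1.58, -2.25] [0.52, 0.7, 1.36, -0.66, 1.68, -2.36] [0.42, 0.56, 1.44, -0.72, 1.67, -2.46] [True, True, True, True, True]
50 1 True [0.51, 0.78, 1.4, -0.55, 1.44, 0.84] [0.47, 0.62, 1.4, -0.56, 1.57, 0.72] [0.37, 0.49, 1.45, -0.6, 1.58, 0.61] [True, True, True, True, True]
50 -1 True [0.51, 0.78, 1.4, -0.55, 1.44, -2.3] [0.47, 0.62, 1.4, -0.56, 1.57, -2.42] [0.37, 0.49, 1.45, -0.6, 1.58, -2.54] [True, True, True, True, True]
1 [[0.07, 0.46, 1.95, -0.0, 0.73, 1.77], [0.02, 0.62, 1.58, -0.0, 0.94, 1.72]]
1 [[0.07, 0.46, 1.95, -0.0, 0.73, 0.2], [0.02, 0.62, 1.58, -0.0, 0.94, 0.15]]
-1 [[0.07, 0.46, 1.95, -0.0, 0.73, -1.37], [0.02, 0.62, 1.58, -0.0, 0.94, -1.42]]
-1 [[0.07, 0.46, 1.95, -0.0, 0.73, -2.94], None]
```

```bash
python3 - <<'E'
from plan import *
move_gripper(0.0)
T=np.radians(40)
p,q,d=lift(0,T,1,gap=.006)
P0=current_position(); servo_line([P0[0],P0[1],.42],rate=.25)
a=p-.1*d
move_ptp(a+[0,0.02,.28],q)
servo_line(a,q,rate=.2)
print("contact",servo_line(p,q,rate=.08,contact_N=4),current_position(),p,current_force(),current_clock())
c=capture("side"); cv2.imwrite("pics/side1.png",cv2.resize(c["image"][130:330,140:460],(800,500)))
E
```

```text
contact False [0.56528061 0.16795223 0.06389967] [0.56493934 0.16743873 0.06362267] [0.34642969 0.57811787 0.64084836] 9.6083
```

View pics/side1.png

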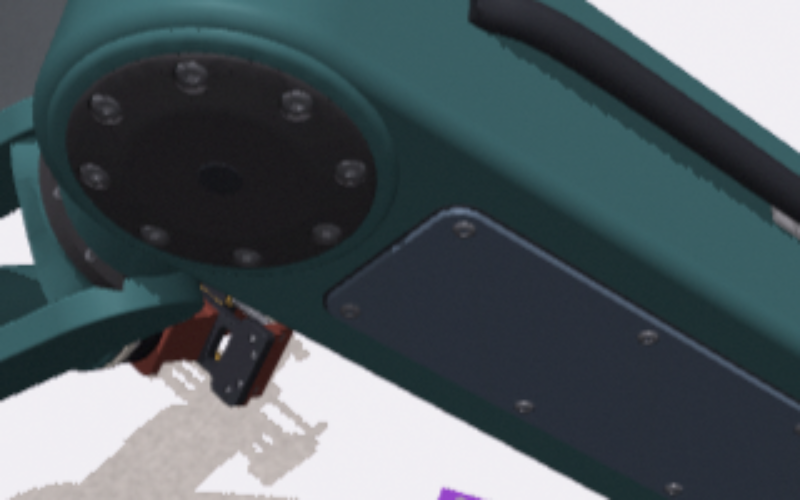

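The robot's forearm hides the workpiece from the side camera, so I check from the scene camera.

```bash
python3 - <<'E'
from plan import *
c=capture("scene"); cv2.imwrite("pics/scene1.png",cv2.resize(c["image"][70:270,240:500],(780,600)))
E
```

```text
(no output)
```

View pics/scene1.png

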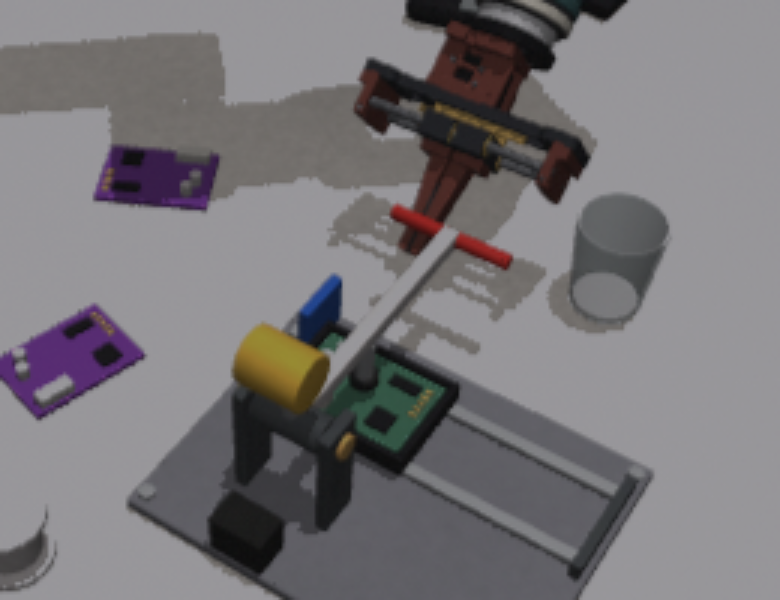

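The closed fingertips (crop 410,245) pass under the red bar on the robot side of the arm. The green board (crop 400,400) is in its carrier, and the cup is clear. Now lift along the arc.

```bash
python3 - <<'E'
from plan import *
T=np.radians(40)
for th in(.1,.3,.5,.7,.85,.98,1.08):
    p,q,d=lift(th,T,1); servo_line(p,q,rate=.12); print(th,np.round(current_force(),2),np.round(current_position()-p,3))
sleep(.8)
c=capture("scene"); cv2.imwrite("pics/scene2.png",cv2.resize(c["image"][70:270,240:500],(780,600)))
print(current_clock(),current_force())
E
```

```text
0.1 [ 1.44  5.98 -1.35] [0.001 0.001 0.   ]
0.3 [ 0.74  1.09 -0.88] [ 0.  0. -0.]
0.5 [ 0.94  1.16 -0.77] [ 0. -0.  0.]
0.7 [ 0.58 -0.15 -0.42] [ 0. -0.  0.]
0.85 [-0.03  0.44  0.49] [-0.    -0.     0.001]
0.98 [ 0.81 -0.4   0.13] [-0.    -0.001  0.001]
1.08 [ 0.02  1.14 -0.58] [-0.    -0.001  0.001]
13.5333 [-0.50036606 -0.4080086  -0.12218082]
```

View pics/scene2.png

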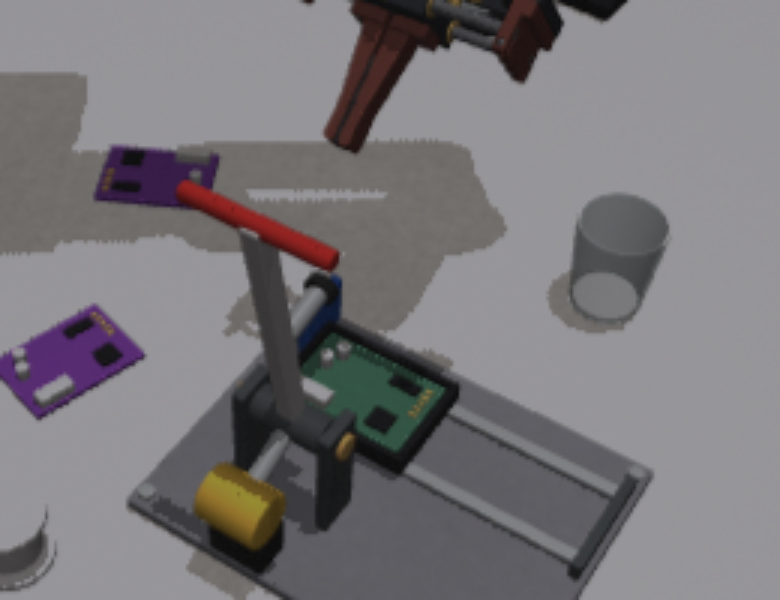

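The arm is up on its stop: the crossbar is at crop (260,225) and the weight rests on the block at (240,505). The fingers are clear and the board is still in its nest. Next I retreat and push the blue plate, with the tool pointing down and the fingers closed.

```bash
python3 - <<'E'
from plan import *
_,_,d=lift(1,np.radians(40),1)
servo_line(np.array(current_position())-.08*d,rate=.25)
q=quat(-Z,Y); B=PLATE-.004*X; B[2]=.036
s=B-.06*Y
move_ptp(s-.1*X+[0,0,.25],q)
servo_line(s+[0,0,.15],rate=.25); servo_line(s,rate=.2)
print(servo_line(B-.012*Y,rate=.05,contact_N=1.2),(np.array(current_position())-B)@Y,current_force(),current_clock())
hit=servo_line(B+.125*Y,rate=.06,contact_N=10)
print(hit,(np.array(current_position())-B)@Y,current_force(),current_clock())
c=capture("scene"); cv2.imwrite("pics/scene3.png",cv2.resize(c["image"][70:270,240:500],(780,600)))
E
```

```text
True -0.013388373564447643 [-0.05479137  0.65445367  0.2292316 ] 17.1917
True 0.10963146871735246 [-0.70577019 -0.09533013 -0.34308512] 19.0333
```

View pics/scene3.png

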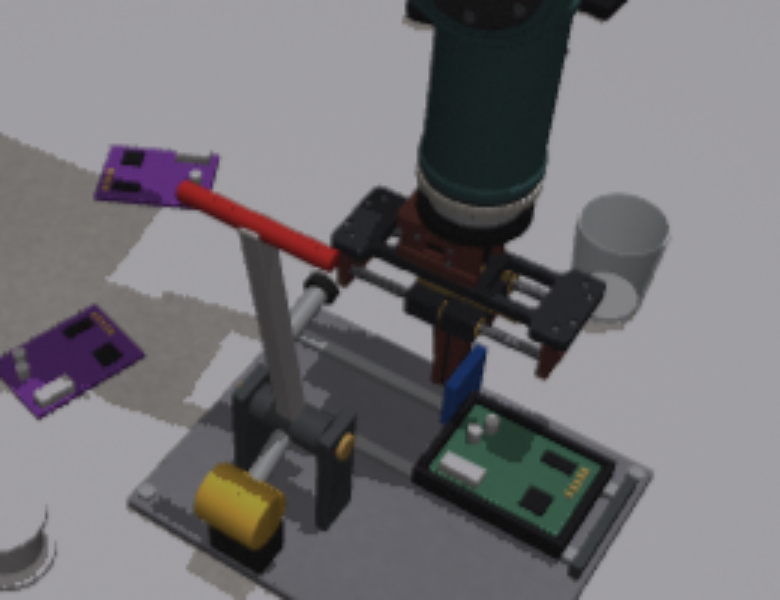

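The carrier is almost or fully at the stop bar (crop 610,520), and the board lies flat in it. I press once more to confirm the stop, then measure the plate travel.

```bash
python3 - <<'E'
from m import *
from plan import *
p=np.array(current_position())
print(servo_line(p+.015*Y,rate=.02,contact_N=10),(np.array(current_position())-p)@Y,current_force())
sleep(.4)
p=np.array(current_position()); servo_line(p-.05*Y,rate=.1); p=np.array(current_position())
servo_line(p+[0,0,.2],rate=.25); 
p=np.array(current_position()); servo_line(p-.2*Y,rate=.25); sleep(.5)
for n in("scene","side"):
    c,P,dd=clouds(n); b=dd["blue"]
    if len(b)<5: continue
    b=b[b[:,2]>.055]; b=b[np.linalg.norm(b-np.median(b,0),axis=1)<.04]
    lo,hi=np.percentile(b-PLATE@np.eye(3),[2,98],axis=0) if 0 else np.percentile((b-PLATE)@np.c_[X,Y,Z],[2,98],axis=0)
    print(n,len(b),"plate dx,dy",np.round((lo+hi)/2,4))
    if n=="scene": cv2.imwrite("pics/scene4.png",cv2.resize(c["image"][70:270,240:500],(780,600)))
print(current_clock())
E
```

```text
True -0.00041888402361925603 [-0.54324109 -0.1791983  -0.03936682]
scene 76 plate dx,dy [0.0041 0.1253 0.0134]
side 107 plate dx,dy [0.0017 0.1252 0.0126]
23.0167
```

View pics/scene4.png

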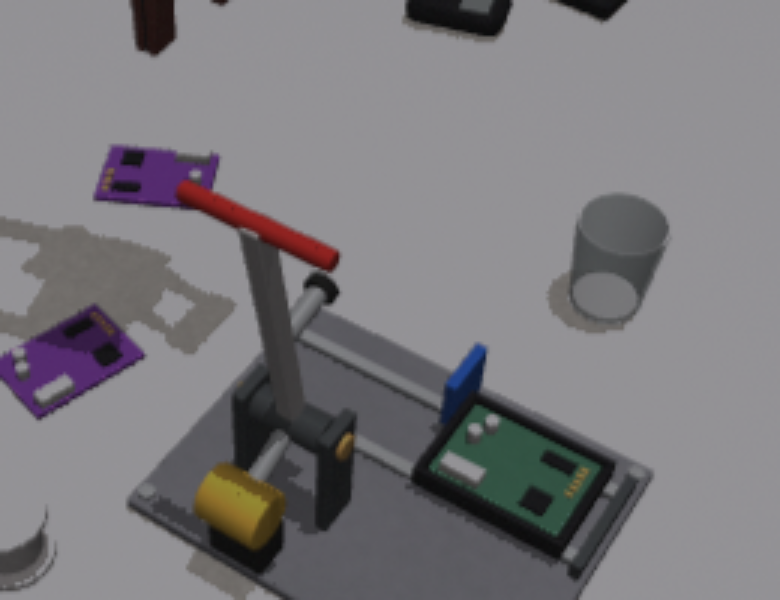

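The plate has travelled 125 mm in both camera views. The arm is up, the board lies flat, and the robot is clear of everything.

```bash
python3 -c "
from bench import *
print(close_job())"
```

```text
the job is handed in; nothing more can be done
None
```

I handed the job in at about 23 s: the hold-down arm stands up on its stop, the carrier measured 125 mm out at its end stop with the board flat in it, and the robot touches nothing; no verdict was returned.

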